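# Point out the cracked metering cup

## Robot

A 6-joint arm with a two-finger parallel gripper is mounted at the origin on the work surface. World frame = base frame: x ahead of the robot, y to its left, z up, the work surface at z = 0. Lengths are in mm, angles in rad, forces in N, time in s.
With the tool pointing down it reaches from about 275 to 825 mm from the base axis. Payload 4.9 kg.
Tool frame: the origin (TCP) lies at the very end of the fingers, on their centre line; the grasp point (between the pads) lies 19 mm behind it; z points along the fingers, y is the line along which they close (so a half turn about z gives the same grasp; the last joint's range is limited). The gripper opens to 85 mm and grips with 20 to 120 N. Pads are 22 mm wide; open, the fingers measure 114 mm over their backs; the gripper's body (76 mm by 85 mm) begins 54 mm behind the grasp point. The pads swing forward as they close: fully open they stand 13 mm farther back than shut.
Start: joints at [0.972, 0.326, -0.193, 1.052, 0, 1.437], TCP at [246.532, 491.671, 231.281] pointing down, gripper open.
Joint ranges: [-2.65, 2.65], [-0.97, 1.79], [-1.3, 1.35], [-1.93, 2.1], [-1.47, 1.37], [-3.14, 3.14]. Speed limits (rad/s): [2.57, 2.57, 3.14, 3.14, 3.14, 3.14].

## Interface

Orientations are given as [roll, pitch, yaw] about the fixed x, y, z axes, in that order (R = Rz(yaw) Ry(pitch) Rx(roll)).
In Python, from plant import bot gives the robot as it stands. The module is installed in compiled form; this text tells all that it offers.
- The arm moves only by the shell command python3 -m jog 'ROWS'. ROWS is JSON, a list of rows, each a list of 3 entries, a list of its own where there are three numbers: the finger opening in m, from 0 to 0.0854, then the shift along the tool's x, y, z in m, then the turn, a rotation vector about the tool's x, y, z in degrees. A call has 1 to 8 rows; each row shifts and turns the commanded pose from where the row before left it, along the tool's axes as they then stand; what a row does not reach is not made up. A row lasts 1/12 s, in which the tool goes at most 41.7 mm and 7.16 degrees, less where a joint would pass 70% of its speed; a pose out of reach is approached as far as the arm can. A call with a gripper value outside its range is refused whole. The fingers move at their own pace and stop on an object; the grip force is fixed at half the most. Time passes only in rows, so rows that do not move let the fingers close. It gives the time, the measured TCP pose, the force, the opening and the grip force at its end, in the units of the state.
- bot.read_state(): the state, without advancing time (a new reading comes with each control period).
- bot.get_image(name): name is "scene" or "top" or "wrist"; returns the picture (420x560x3 uint8, red, green, blue); there is no depth.
- bot.calibration(name): a dict with "K" (3x3 intrinsics, pixels), "k1" (the pictures are not rectified: a ray, as slopes to the right and down, at radius r is drawn at 1 + k1 r^2 times it, then the intrinsics apply), "world_to_cam" (4x4, takes a point from world to camera coordinates); the wrist camera has in their place "hand_eye" (4x4, takes a point from camera to tool coordinates, whose origin is the TCP and whose axes are the flange's). Camera axes: x right, y up, looking along -z (the intrinsics and any distortion apply to the point x, -y, -z); pixel columns grow to the right and rows downward; lengths in mm; the calibration is good to about 2 mm. A picture is of the moment at which its call begins: read the wrist's pose just before it. calibration takes no time and is no camera call.
- bot.job_done(): hands the job in; it is judged then, once.
The state is a dict: "time_s": time; "qpos": joint angles; "dq": joint speeds; "joint_torque": joint torques, N m; "eef_pos": TCP position; "eef_rot": TCP orientation; "contact_force": force on the tool from outside, world axes, zero at the start; "moment": the same for the moment, N m; "gripper_width": finger opening in mm; "gripper_force": force on a finger pad.
Only numpy, scipy, OpenCV 4.12 (cv2) and the standard library are available. Lean on these libraries where they do the work, as an engineer would, in place of code of your own. Each camera call takes 0.05 s, during which the arm holds its last target. There are 200 camera calls.

## Task

Before anyone reaches over the metering test stand, make sure it is off: press its large red stop button fully in with the fingertips and let it come back out. Then show the mechanic which metering cup is cracked: point down at the break in its rim, with the fingertips one to three centimetres above it, stay there for a full two seconds without touching the cup, and then draw back at least 15 cm from it. Touch or point at no other cup, do not press the small black start button, and lift or shift nothing.

Things in the scene. Friction and masses are not known exactly. Their poses are not given: they have to be found in the camera images.
- stand: Fixed test stand: cream housing 150 (own x) by 484 mm (own y); metal deck, top 62 mm above the bench, with a row of four cup pockets 96 mm apart along own y; raised switch box (top 96 mm, 90 mm wide) at the own -y end; motor and gearbox, up to 91 mm high, behind at own +x. Origin: centre of its underside, on the bench. Own -x side (spouts) faces the robot, turned up to 0.2 rad.
- stop_button_top (a point): Centre of the top of the stop button: the larger, red one (cap diameter 32 mm), on the part of the switch box nearer the robot. Pressed straight down: 6 mm travel, sprung (about 5 N fully in), comes back when let go. The point moves with the cap.
- stop_button (a joint): Travel of the stop button: 0 = out, 0.006 m = fully in.
- start_button (a joint): Travel of the start button: 0 = out, 0.004 m = fully in. Small black button (cap diameter 18 mm) on the same switch box, 78 mm from the stop button towards the stand's own +x. Must not be pressed.
- cup_cracked: Cracked orange cup: foot diameter 70, rim 88, height 60 mm, yellow agitator inside; a ragged piece 48 mm wide, 36 deep is broken out of the rim on its own +x side, edge pale, a dark crack below it. Loose, 90 g, 6 mm deep in one of the four pockets (rim 116 mm above the bench), turned any way about the vertical. Origin: centre of its underside, z up.
- break (a point): The point to be shown: the middle of the break in the cracked cup's rim, in the gap, level with the rim (40 mm from the cup's axis along the cup's own +x, 60 mm above its underside).
- cup_1: A sound metering cup: same orange plastic cup as cup_cracked (foot diameter 70 mm, rim outer diameter 88 mm, 60 mm tall), rim whole all round, yellow agitator inside. Loose, standing in another pocket of the stand. Origin: centre of its underside; z up. Must not be touched.
- cup_2: A sound metering cup: same orange plastic cup as cup_cracked (foot diameter 70 mm, rim outer diameter 88 mm, 60 mm tall), rim whole all round, yellow agitator inside. Loose, standing in another pocket of the stand. Origin: centre of its underside; z up. Must not be touched.
- cup_3: A sound metering cup: same orange plastic cup as cup_cracked (foot diameter 70 mm, rim outer diameter 88 mm, 60 mm tall), rim whole all round, yellow agitator inside. Loose, standing in another pocket of the stand. Origin: centre of its underside; z up. Must not be touched.
- idler_gear: Chrome idler gear lying on the bench in front of the stand, diameter 70 mm, 12 mm thick with a 28 mm hub 22 mm high. Origin: centre of its underside. Leave alone.
- agitator_wheel: Spare yellow nylon agitator wheel lying on the bench in front of the stand, diameter 68 mm, 20 mm high. Origin: centre of its underside. Leave alone.
- washer_1: Steel cotter washer, 26 mm outer and 13 mm inner diameter, 4 mm thick, lying loose on the front strip of the stand's deck. Origin: centre of its underside. Leave alone.
- washer_2: The second steel cotter washer, like washer_1, also on the front strip of the deck. Leave alone.
- oil_can: Green oil can, 68 mm diameter, with a thin brass spout up to 168 mm high that leans 65 mm out along own +x, standing on the bench to the left of the stand. Origin: centre of its underside. Leave alone.
Things that resemble listed ones, but are neither listed nor needed, are in the scene too. Leave any green or purple look-alike of the cup_3 alone.

How it is judged:
By the outcome, as a careful person would: the job done as asked, in the order asked, and still so for the second after the job is handed in, with the robot touching nothing.
It also fails if it takes over 38 s, if anything falls off the work surface, if the arm or the gripper's body presses on something with over 40 N, if the wrist force passes 120 N, or if a joint passes its speed limit or range.

## Working session

There is one attempt and no reset: what is moved stays moved. The work goes in short steps, Python scripts to look and compute and a shell command to move; the robot and the scene stay as the last step left them, time stands still between calls to the robot, and variables do not carry over. Pictures are saved under pics/ and viewed, at most 10 in all, crops included, and the job is handed in when it is done.

```bash
mkdir -p pics
cat > h.py <<'E'
import numpy as np, cv2
from plant import bot
from scipy.spatial.transform import Rotation as R
def ray(name,u,v,st=None):
    c=bot.calibration(name);K=np.array(c["K"]);k1=c["k1"]
    d=np.array([(u-K[0,2])/K[0,0],(v-K[1,2])/K[1,1]]);s=d.copy()
    for _ in range(20): s=d/(1+k1*(s@s))
    dc=np.array([s[0],-s[1],-1.])
    if name=="wrist":
        st=st or bot.read_state();T=np.eye(4);T[:3,:3]=R.from_euler('xyz',st["eef_rot"]).as_matrix();T[:3,3]=st["eef_pos"]
        M=T@np.array(c["hand_eye"])
    else: M=np.linalg.inv(np.array(c["world_to_cam"]))
    return M[:3,3],M[:3,:3]@dc
def at(name,u,v,z,st=None):
    o,d=ray(name,u,v,st);return o+d*(z-o[2])/d[2]
def snap(name,f):
    im=bot.get_image(name);cv2.imwrite(f,im[:,:,::-1]);return im
E
python3 - <<'E'
from h import *
st=bot.read_state();print(st)
for n in ["top","scene"]: snap(n,f"pics/{n}.png"); print(n,bot.calibration(n))
print(bot.calibration("wrist"))
E
```

```text
{'time_s': 0.0, 'qpos': array([ 9.71792716e-01,  3.26946779e-01, -1.93572421e-01,  1.05199224e+00,
        7.26351880e-06,  1.43658866e+00]), 'dq': array([ 1.44020014e-03,  4.13434796e-05, -4.60185461e-04, -1.11780395e-04,
        5.56575608e-04,  1.07443771e-03]), 'joint_torque': array([-9.56462668e-05, -4.43399549e+01,  2.62442565e+01,  1.55052880e-02,
        1.11888048e-05, -3.05206612e-06]), 'eef_pos': array([246.19837441, 491.17977839, 230.50460221]), 'eef_rot': array([-3.13989394e+00, -2.36688583e-04,  2.67679650e+00]), 'contact_force': array([ 1.03728793, -0.22015588, -0.21997425]), 'moment': array([ 0.01500913, -0.012961  ,  0.01414031]), 'gripper_force': 0.0, 'gripper_width': 85.40436799861843}
top {'K': array([[401.4252719 ,   0.        , 279.51144813],
       [  0.        , 401.4252719 , 211.14349655],
       [  0.        ,   0.        ,   1.        ]]), 'k1': -0.05428132990287875, 'world_to_cam': array([[-1.81323624e-02, -9.99832653e-01, -2.42543731e-03,
         1.06605124e+02],
       [ 9.81074146e-01, -1.82597981e-02,  1.92769550e-01,
        -5.32607778e+02],
       
[... 559 characters left out ...]
4969e-01, -1.60936480e-01,  6.39114738e-01,
        -1.58594135e+03],
       [ 0.00000000e+00,  0.00000000e+00,  0.00000000e+00,
         1.00000000e+00]])}
{'K': array([[369.55254662,   0.        , 280.72439512],
       [  0.        , 369.55254662, 210.27578842],
       [  0.        ,   0.        ,   1.        ]]), 'k1': -0.025509399444827732, 'hand_eye': array([[-9.12706680e-04,  9.61125939e-01,  2.76108850e-01,
         7.12370649e+01],
       [ 9.99999548e-01,  9.50303574e-04, -2.37278335e-06,
         3.53493710e-01],
       [-2.64667771e-04,  2.76108723e-01, -9.61126372e-01,
        -1.40809059e+02],
       [ 0.00000000e+00,  0.00000000e+00,  0.00000000e+00,
         1.00000000e+00]])}
```

View pics/top.png

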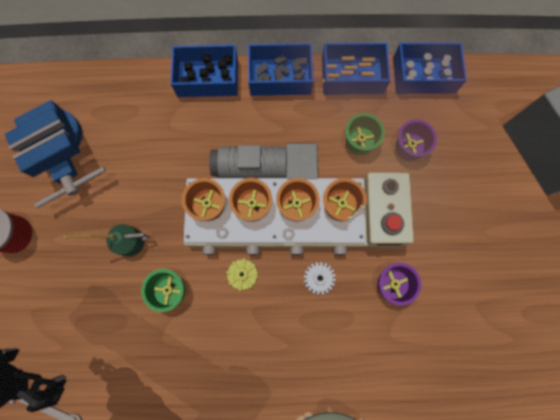

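View pics/scene.png

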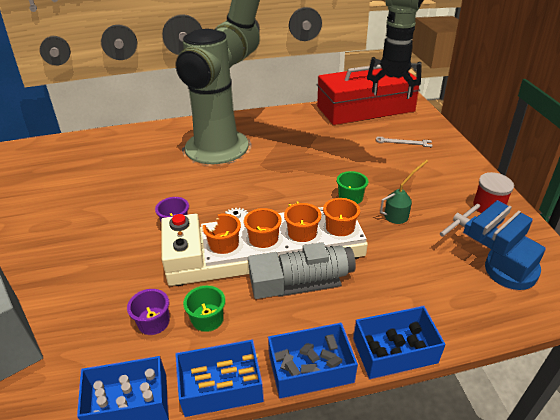

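The top view shows the stop button at about (394,224), with four orange cups at (206,201), (251,201), (297,201) and (344,201). In the scene view, the cup next to the switch box seems broken at about (212,226). I'll enlarge both views to check.

Run:
```python
from h import *
a=cv2.imread("pics/top.png")[165:255,180:420];b=cv2.imread("pics/scene.png")[185:275,150:390]
cv2.imwrite("pics/c.png",np.vstack([cv2.resize(x,None,fx=3.3,fy=3.3,interpolation=cv2.INTER_CUBIC) for x in(a,b)]))
p=at("top",394,223,105);print("stop",p,"start",at("top",390,186,105))
for u in (206,251,297,344): print(at("top",u,201,116))
```

```text
stop [ 495.04669749 -136.32940463  105.        ] start [ 573.02899772 -133.70208939  105.        ]
[545.675      245.84864791 116.        ]
[543.93273518 154.31655538 116.        ]
[542.18722558  61.04703362 116.        ]
[540.43291718 -34.35684636 116.        ]
```

View pics/c.png

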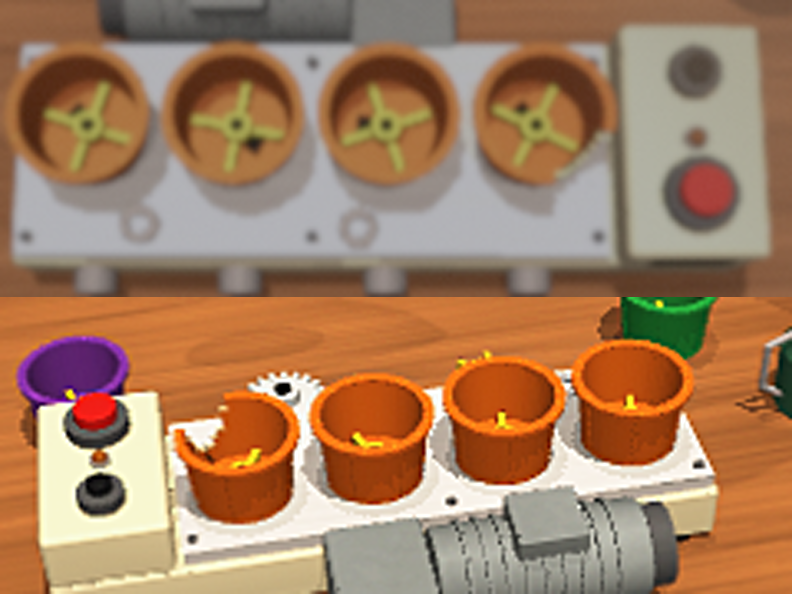

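The cracked cup is the one next to the switch box. Its break runs from about (349,220) to (365,205) in the top view. Next I triangulate the button top.

Run:
```python
from h import *
def tri(p,q):
    o1,d1=ray("top",*p);o2,d2=ray("scene",*q);s=np.linalg.lstsq(np.c_[d1,-d2],o2-o1,rcond=None)[0]
    a,b=o1+s[0]*d1,o2+s[1]*d2;return (a+b)/2,np.linalg.norm(a-b)
print("stop",tri((706/3.3+180,188/3.3+165),(96/3.3+150,109/3.3+185)))
for z in (110,115,120): print(at("top",706/3.3+180,188/3.3+165,z), at("scene",96/3.3+150,109/3.3+185,z))
c=at("top",546/3.3+180,113.5/3.3+165,116);print("cup",c)
A=at("top",556/3.3+180,183/3.3+165,116);B=at("top",612/3.3+180,130/3.3+165,116);print(A,B,np.linalg.norm(A-B),np.linalg.norm(A-c),np.linalg.norm(B-c))
m=(A+B)/2-c;print("break",c+40*m/np.linalg.norm(m))
print(R.from_euler('xyz',bot.read_state()["eef_rot"]).as_matrix().round(3))
```

```text
stop (array([ 495.40993798, -131.07526184,  116.8746701 ]), np.float64(3.5533454426775406))
[ 496.36305749 -134.90583028  110.        ] [ 487.65955896 -129.95248041  110.        ]
[ 495.54752825 -133.45260184  115.        ] [ 493.88441292 -129.50267773  115.        ]
[ 494.731999   -131.99937341  120.        ] [ 500.10926687 -129.05287505  120.        ]
cup [543.7178771 -37.4838199 116.       ]
[500.23740584 -41.42632744 116.        ] [532.59666174 -77.63700678 116.        ] 48.56268876923177 43.6588449993337 41.66485147087382
break [512.59865096 -62.61534918 116.        ]
[[-0.894  0.448 -0.001]
 [ 0.448  0.894 -0.001]
 [ 0.    -0.002 -1.   ]]
```

```bash
python3 -m jog '[[0,[-0.0295,-0.0262,0],[0,0,0]],[0,[-0.0295,-0.0262,0],[0,0,0]],[0,[-0.0295,-0.0262,0],[0,0,0]],[0,[-0.0295,-0.0262,0],[0,0,0]],[0,[-0.0295,-0.0262,0],[0,0,0]],[0,[-0.0295,-0.0262,0],[0,0,0]],[0,[-0.0295,-0.0262,0],[0,0,0]],[0,[-0.0295,-0.0262,0],[0,0,0]]]'
python3 -m jog '[[0,[-0.0295,-0.0262,0],[0,0,0]],[0,[-0.0295,-0.0262,0],[0,0,0]],[0,[-0.0295,-0.0262,0],[0,0,0]],[0,[-0.0295,-0.0262,0],[0,0,0]],[0,[-0.0295,-0.0262,0],[0,0,0]],[0,[-0.0295,-0.0262,0],[0,0,0]],[0,[-0.0295,-0.0262,0],[0,0,0]],[0,[0,0,0],[0,0,0]]]'
python3 - <<'E'
from h import *
s=bot.read_state();np.save("s1.npy",s,allow_pickle=True);im=snap("wrist","pics/w1.png");print(s["eef_pos"],s["eef_rot"],s["qpos"],s["contact_force"],s["gripper_width"])
E
```

```text
time_s: 0.77
eef_pos: [363.5, 196.7, 231.2]
eef_rot: [-3.142, -0.0, 2.677]
contact_force: [1.8, 0.4, 0.5]
gripper_width: 0.4
gripper_force: 0.0
time_s: 1.43
eef_pos: [468.6, -64.0, 231.2]
eef_rot: [-3.14, 0.003, 2.67]
contact_force: [-0.1, 0.8, -0.3]
gripper_width: -0.0
gripper_force: 0.0
[468.58815296 -63.97587821 231.15239181] [-3.13981401  0.00336916  2.66959175] [-0.29041693  0.1818298  -0.38676468  0.99920928 -0.00235783  0.18158344] [-0.09515478  0.79235541 -0.30360849] -0.0413684823393542
```

View pics/w1.png

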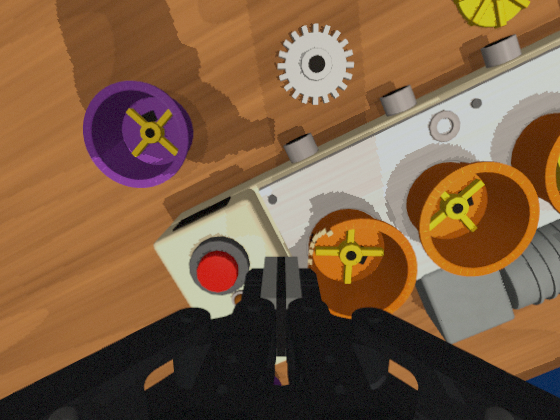

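The wrist view shows the red cap at (217,271) and the cracked cup's gap between about (330,210) and (308,265).

```bash
python3 - <<'E'
from h import *
s=np.load("s1.npy",allow_pickle=True).item()
for z in (108,112,117,120): print(z,at("wrist",217,271,z,s),at("wrist",217-21,271,z,s)-at("wrist",217+21,271,z,s))
for p in((330,210),(308,265)): print(at("wrist",*p,116,s))
def tri(rs):
    A=0;b=0
    for o,d in rs:
        d=d/np.linalg.norm(d);P=np.eye(3)-np.outer(d,d);A=A+P;b=b+P@o
    return np.linalg.solve(A,b)
print(tri([ray("top",393.9,222),ray("wrist",217,271,s)]), tri([ray("top",393.9,222),ray("scene",179,218),ray("wrist",217,271,s)]))
Rm=R.from_euler('xyz',s["eef_rot"]).as_matrix()
print(Rm.T@(np.array([495,-132.5,135])-s["eef_pos"]))
E
python3 - <<'E'
import cv2
a=cv2.imread("pics/w1.png")[180:330,180:430];cv2.imwrite("pics/w1c.png",cv2.resize(a,None,fx=3.2,fy=3.2,interpolation=cv2.INTER_CUBIC))
E
```

```text
108 [ 494.45397712 -133.03481048  108.        ] [-14.92061037 -29.32927226   0.        ]
112 [ 493.0969643  -131.48475489  112.        ] [-14.69430034 -28.88441722   0.        ]
117 [ 491.40069827 -129.54718541  117.        ] [-14.41141279 -28.32834842   0.        ]
120 [ 490.38293865 -128.38464372  120.        ] [-14.24168026 -27.99470714   0.        ]
[487.01787178 -33.35464615 116.        ]
[518.62897456 -66.33047787 116.        ]
[ 499.26850935 -139.24380222   93.18920678] [ 493.79359299 -131.11740491  115.13050502]
[-54.35553809 -48.85163475  96.42311259]
```

View pics/w1c.png

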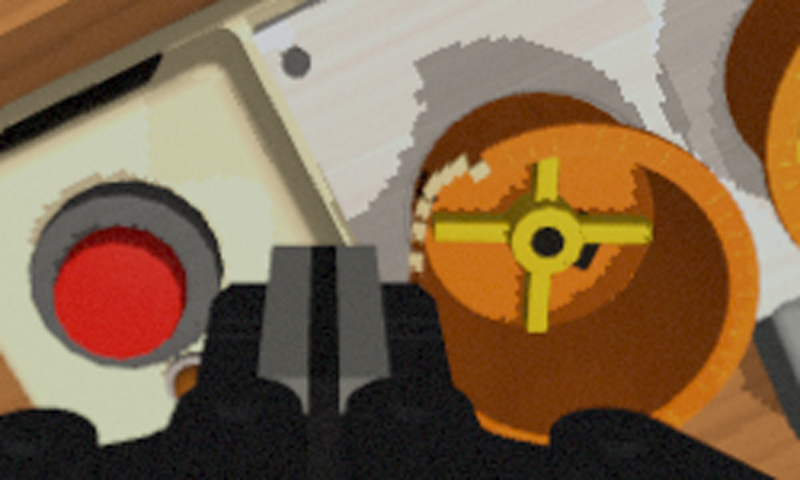

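```bash
python3 -m jog '[[0,[-0.0263,-0.0241,0],[0,0,0]],[0,[-0.0263,-0.0241,0],[0,0,0]],[0,[0,0,0.032],[0,0,0]],[0,[0,0,0.032],[0,0,0]],[0,[0,0,0.032],[0,0,0]],[0,[0,0,0],[0,0,0]],[0,[0,0,0],[0,0,0]],[0,[0,0,0],[0,0,0]]]'
python3 - <<'E'
from h import *
s=bot.read_state();print(s["eef_pos"],s["eef_rot"],s["contact_force"])
im=np.vstack([cv2.resize(bot.get_image("scene")[160:280,120:280],None,fx=2.5,fy=2.5),cv2.resize(bot.get_image("top")[160:280,310:470],None,fx=2.5,fy=2.5)])
cv2.imwrite("pics/b.png",im[:,:,::-1])
E
```

```text
time_s: 2.15
eef_pos: [491.9, -124.1, 136.6]
eef_rot: [3.141, 0.001, 2.678]
contact_force: [0.3, -0.6, 0.4]
gripper_width: -0.2
gripper_force: 0.0
[ 491.88852089 -124.07493231  136.62675869] [3.14139580e+00 8.63087485e-04 2.67790393e+00] [ 0.34063449 -0.63772318  0.39878683]
```

View pics/b.png

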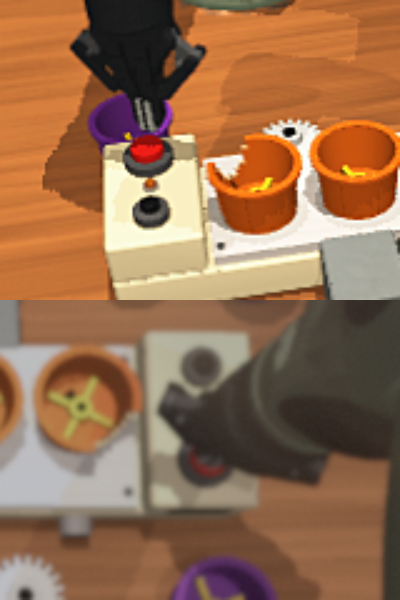

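The fingers are about 7 mm short in -y, so I correct that and descend.

```bash
python3 -m jog '[[0,[-0.0056,-0.0056,0],[0,0,0]],[0,[0,0,0.014],[0,0,0]],[0,[0,0,0],[0,0,0]],[0,[0,0,0],[0,0,0]]]'
python3 -m jog '[[0,[0,0,0.0025],[0,0,0]],[0,[0,0,0],[0,0,0]],[0,[0,0,0],[0,0,0]]]'
python3 -m jog '[[0,[0,0,0.0025],[0,0,0]],[0,[0,0,0],[0,0,0]],[0,[0,0,0],[0,0,0]]]'
python3 -m jog '[[0,[0,0,0.0025],[0,0,0]],[0,[0,0,0],[0,0,0]],[0,[0,0,0],[0,0,0]]]'
```

```text
time_s: 2.58
eef_pos: [493.9, -132.4, 121.8]
eef_rot: [-3.142, 0.0, 2.677]
contact_force: [-0.1, 0.6, 0.7]
gripper_width: 0.3
gripper_force: 0.0
time_s: 2.83
eef_pos: [494.0, -132.3, 119.2]
eef_rot: [3.142, 0.0, 2.677]
contact_force: [-0.0, 0.3, -0.1]
gripper_width: -0.1
gripper_force: 0.0
time_s: 3.08
eef_pos: [494.2, -132.3, 116.6]
eef_rot: [3.142, 0.001, 2.677]
contact_force: [0.8, 0.0, 2.7]
gripper_width: 0.0
gripper_force: 1.1
time_s: 3.33
eef_pos: [494.3, -132.3, 114.0]
eef_rot: [3.142, 0.001, 2.677]
contact_force: [-0.6, 0.9, 3.1]
gripper_width: 0.0
gripper_force: 1.8
```

Contact is at about z = 118, with the spring force rising. I press on to the stop.

```bash
python3 -m jog '[[0,[0,0,0.0025],[0,0,0]],[0,[0,0,0],[0,0,0]],[0,[0,0,0],[0,0,0]]]'
python3 -m jog '[[0,[0,0,0.0015],[0,0,0]],[0,[0,0,0],[0,0,0]],[0,[0,0,0],[0,0,0]]]'
```

```text
time_s: 3.58
eef_pos: [494.2, -132.3, 112.0]
eef_rot: [3.142, 0.001, 2.677]
contact_force: [-0.1, 0.1, 8.2]
gripper_width: -0.2
gripper_force: 4.6
time_s: 3.83
eef_pos: [494.3, -132.4, 111.8]
eef_rot: [-3.142, 0.002, 2.677]
contact_force: [-4.0, 2.1, 20.0]
gripper_width: -0.3
gripper_force: 10.2
```

The button is bottomed at z = 111.8 with 20 N. I release it, rise and look.

```bash
python3 -m jog '[[0,[0,0,-0.010],[0,0,0]],[0,[0,0,-0.030],[0,0,0]],[0,[0,0,-0.035],[0,0,0]],[0,[0,0,-0.025],[0,0,0]],[0,[0,0,0],[0,0,0]],[0,[0,0,0],[0,0,0]],[0,[0,0,0],[0,0,0]]]'
python3 - <<'E'
from h import *
s=bot.read_state();np.save("s2.npy",s,allow_pickle=True);im=snap("wrist","pics/w2.png");print(s["eef_pos"],s["eef_rot"],s["contact_force"])
cv2.imwrite("pics/w2c.png",cv2.resize(im[130:370,240:560,::-1],None,fx=2.5,fy=2.5,interpolation=cv2.INTER_CUBIC))
E
```

```text
time_s: 4.42
eef_pos: [493.1, -131.8, 208.7]
eef_rot: [-3.141, -0.002, 2.677]
contact_force: [-0.4, -0.0, -1.3]
gripper_width: -0.1
gripper_force: 0.0
[ 493.05382152 -131.82445783  208.71713497] [-3.14147478e+00 -1.79270726e-03  2.67682451e+00] [-0.43370844 -0.04434095 -1.27066692]
```

View pics/w2c.png

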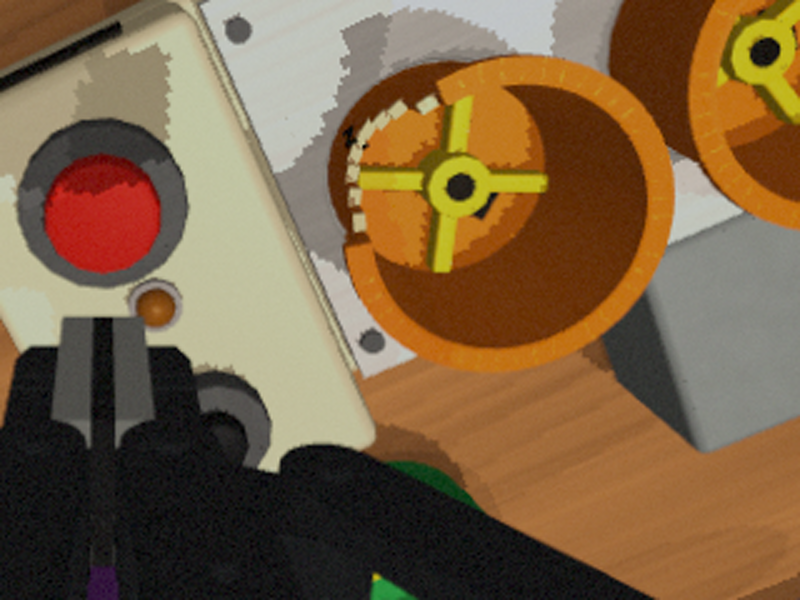

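This view is clear. The red cap is out at crop (103,213), and the cracked cup's gap runs from (438,90) to (346,245). I fit the rim circle at z = 116.

Run:
```python
from h import *
from scipy.optimize import least_squares
s=np.load("s2.npy",allow_pickle=True).item()
f=lambda u,v:at("wrist",240+u/2.5,130+v/2.5,116,s)
P=np.array([f(*p) for p in [(674,200),(500,372),(530,56),(640,300),(390,325),(640,110),(438,85),(345,250)]])
r=least_squares(lambda x:np.hypot(*(P[:,:2]-x[:2]).T)-x[2],[543,-37,44]);print(r.x,r.fun.round(1))
c=r.x[:2];A,B=P[-2],P[-1];print(A,B,np.linalg.norm(A-B))
m=((A+B)/2)[:2]-c;m/=np.linalg.norm(m);b=c+40*m;print("break",b)
T=np.array([b[0],b[1],s["eef_pos"][2]])
print("tool shift",R.from_euler('xyz',s["eef_rot"]).as_matrix().T@(T-s["eef_pos"]))
print("cap",at("wrist",240+103/2.5,130+213/2.5,117.5,s))
```

```text
[543.68127525 -34.87176656  43.55540578] [-0.2  0.3  0.6  0.8 -1.5 -1.  -0.1  1.1]
[500.43435599 -39.25928104 116.        ] [530.83480247 -77.60756202 116.        ] 48.93646697614524
break [513.05438773 -60.60100597]
tool shift [1.40444201e+01 7.26330278e+01 1.66162424e-02]
cap [ 492.11154198 -130.62454898  117.5       ]
```

```bash
python3 -m jog '[[0,[0.005,0.024,0],[0,0,0]],[0,[0.005,0.024,0],[0,0,0]],[0,[0.004,0.024,0],[0,0,0]],[0,[0,0,0.020],[0,0,0]],[0,[0,0,0.020],[0,0,0]],[0,[0,0,0],[0,0,0]],[0,[0,0,0],[0,0,0]],[0,[0,0,0],[0,0,0]]]'
```

```text
time_s: 5.13
eef_pos: [513.3, -61.6, 169.6]
eef_rot: [-3.141, -0.001, 2.676]
contact_force: [0.0, 0.3, 0.9]
gripper_width: -0.1
gripper_force: 0.0
```

```bash
python3 -m jog '[[0,[0,0,0.017],[0,0,0]],[0,[0,0,0.017],[0,0,0]],[0,[0,0,0],[0,0,0]],[0,[0,0,0],[0,0,0]],[0,[0,0,0],[0,0,0]]]'
python3 - <<'E'
from h import *
a=bot.get_image("scene")[150:280,140:320];b=snap("wrist","pics/w3.png")[130:330,140:420]
cv2.imwrite("pics/d.png",np.hstack([cv2.resize(a,(540,390)),cv2.resize(b,(260,390//2)).repeat(2,0)])[:,:,::-1])
E
```

```text
time_s: 5.55
eef_pos: [514.3, -61.9, 137.0]
eef_rot: [3.141, 0.001, 2.676]
contact_force: [1.6, -0.0, -0.1]
gripper_width: 0.1
gripper_force: 0.0
```

View pics/d.png

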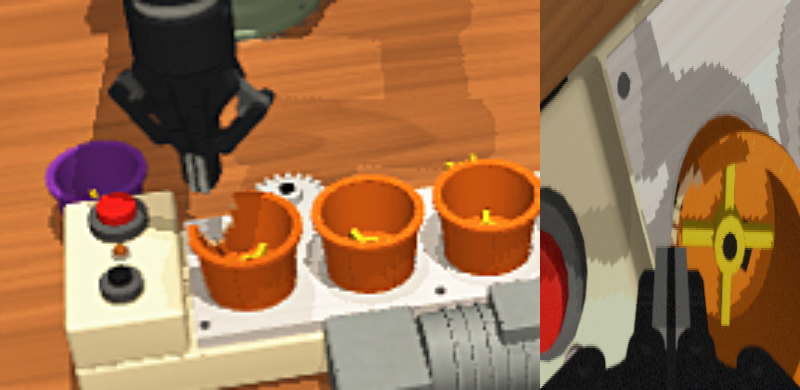

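The fingertips stand above the gap with the cup clear of them, and the stop button is out. I trim slightly and hold for about 3.5 s.

```bash
python3 -m jog '[[0,[0.0012,-0.0005,0.002],[0,0,0]],[0,[0,0,0],[0,0,0]],[0,[0,0,0],[0,0,0]],[0,[0,0,0],[0,0,0]],[0,[0,0,0],[0,0,0]],[0,[0,0,0],[0,0,0]],[0,[0,0,0],[0,0,0]],[0,[0,0,0],[0,0,0]]]'
for i in 1 2 3 4; do python3 -m jog '[[0,[0,0,0],[0,0,0]],[0,[0,0,0],[0,0,0]],[0,[0,0,0],[0,0,0]],[0,[0,0,0],[0,0,0]],[0,[0,0,0],[0,0,0]],[0,[0,0,0],[0,0,0]],[0,[0,0,0],[0,0,0]],[0,[0,0,0],[0,0,0]]]' | head -2; done
python3 -m jog '[[0,[0,0,-0.02],[0,0,0]],[0,[0,0,-0.035],[0,0,0]],[0,[0,0,-0.035],[0,0,0]],[0,[0,0,-0.035],[0,0,0]],[0,[0.02,0,-0.03],[0,0,0]],[0,[0.03,0,-0.02],[0,0,0]],[0,[0.03,0,0],[0,0,0]],[0,[0.02,0,0],[0,0,0]]]'
python3 -m jog '[[0,[0,0,0],[0,0,0]],[0,[0,0,0],[0,0,0]],[0,[0,0,0],[0,0,0]],[0,[0,0,0],[0,0,0]],[0,[0,0,0],[0,0,0]]]'
python3 - <<'E'
from h import *
snap("top","pics/end.png")
E
```

```text
time_s: 6.32
eef_pos: [512.3, -61.4, 133.8]
eef_rot: [-3.142, -0.0, 2.677]
contact_force: [-0.2, -0.4, -0.8]
gripper_width: -0.3
gripper_force: 0.0
time_s: 6.98
eef_pos: [512.3, -61.4, 133.8]
time_s: 7.65
eef_pos: [512.3, -61.4, 133.8]
time_s: 8.32
eef_pos: [512.3, -61.4, 133.7]
time_s: 8.98
eef_pos: [512.3, -61.4, 133.8]
time_s: 9.65
eef_pos: [421.7, -15.9, 310.3]
eef_rot: [3.141, 0.002, 2.677]
contact_force: [-0.5, -0.0, -0.4]
gripper_width: -0.1
gripper_force: 0.0
time_s: 10.07
eef_pos: [423.6, -17.0, 308.4]
eef_rot: [-3.141, -0.0, 2.676]
contact_force: [-0.0, 0.4, -0.8]
gripper_width: 0.1
gripper_force: 0.0
```

View pics/end.png

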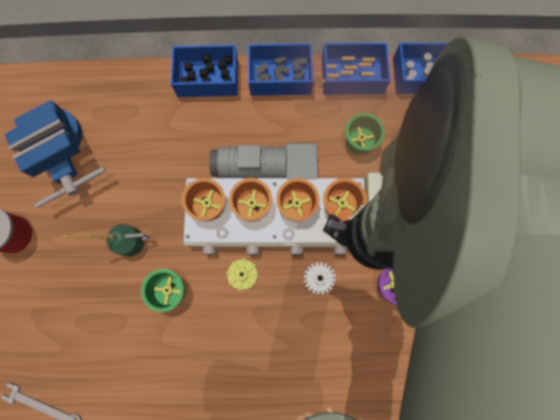

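The top view shows all cups and parts where they were. The tool is over 20 cm from the break and touching nothing.

```bash
python3 -c "
from plant import bot
print(bot.job_done())"
```

```text
the job is handed in; nothing more can be done
None
```

I pressed the red stop button fully in and let it come back out, then pointed about 18 mm above the break in the cracked cup (the one next to the switch box) for about 3 s without touching it, drew back about 21 cm, and handed the job in at about 10 s.

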